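# Find the coarse sanding block by feel

## Robot

A 7-joint arm with a two-finger parallel gripper is mounted at the origin on a cart in front of the work surface, level with it; the furniture and walls round the work are solid. World frame = base frame: x ahead of the robot, y to its left, z up, the work surface at z = 0. Lengths are in mm, angles in degrees, forces in N, time in s.
With the tool pointing down it reaches from about 400 to 875 mm from the base axis. Payload 6.5 kg.
Tool frame: the origin (TCP) lies on the centre line of the jaws, within the pads' length; the fingertips stand 19 mm ahead of it and the grasp point (between the pads) is the TCP; z points along the fingers, y is the line along which they close (so a half turn about z gives the same grasp; the last joint's range is limited). The gripper opens to 85 mm and grips with 20 to 120 N. Pads are 22 mm wide; open, the fingers measure 114 mm over their backs; the gripper's body (76 mm by 85 mm) begins 54 mm behind the grasp point. The pads swing forward as they close: fully open they stand 13 mm farther back than shut.
Start: joints at [66.452, 30.733, -0.252, 88.115, 0.149, 61.152, -4.079], TCP at [219.701, -611.736, 250.29] pointing down, gripper open.
Joint ranges: [-154.64, 154.64], [-21.42, 123.67], [-72.66, 72.17], [13.99, 137.28], [-74.86, 254.86], [10.95, 109.41], [-158.01, 158.01]. Speed limits (degrees/s): [136.94, 136.94, 180, 180, 180, 180, 180].

## Interface

Orientations are given as a 3x3 rotation matrix whose columns are the frame's x, y, z axes.
In Python, from plant import bot gives the robot as it stands.
- The arm moves only by the tool jog_arm, never from a script. Its argument "increments" is a list of rows, each an object with "gripper": the gripper command: -1 is shut, 1 is fully open, values between are in proportion; "translation": the shift along the tool's x, y, z scaled (see below), a list of three; "roll": the turn about the tool's z scaled (see below). In form: [{"gripper": gripper, "translation": [x, y, z], "roll": roll}, ...]. A call has 1 to 5 rows; each row is the pose to reach, as a shift and turn from the pose commanded when the call began, along the tool's axes at that moment; what a row does not reach only later rows make up. The controller multiplies each number of a shift by 0.15 m and each number of a turn by 90 degrees. A row lasts 1/12 s, in which the tool goes at most 41.7 mm and 7.16 degrees, less where a joint would pass 70% of its speed; a pose out of reach is approached as far as the arm can. A call with a number of a shift or a turn outside -1 to 1 is refused whole. A call with a gripper value outside its range is refused whole. The fingers move at their own pace and stop on an object; the grip force is fixed at half the most. Time passes only in rows, so rows that repeat a pose let the fingers close. It gives the time, the measured TCP pose, the force, the opening and the grip force at its end, in the units of the state.
- bot.sense(): the state, without advancing time (a new reading comes with each control period).
- bot.read_camera(name): name is "scene" or "top" or "wrist"; returns a dict with "frame" (420x560x3 uint8, red, green, blue), "z_map" (420x560 float32, mm along the optical axis (not along the pixel's ray), 0 where there is no reading), "fx", "fy", "cx", "cy" (pixels), "rvec" (rotation vector, rad) and "tvec" (3), from world to camera coordinates, as OpenCV has them; the wrist camera has in their place "mount" (4x4, takes a point from camera to tool coordinates, whose origin is the TCP and whose axes are the flange's). Camera axes: x right, y down, z forward; pixel columns grow to the right and rows downward; lengths in mm; the calibration is good to about 2 mm. A picture is of the moment at which its call begins: read the wrist's pose just before it.
- bot.sign_off(): hands the job in; it is judged then, once.
The state is a dict: "t": time; "joints": joint angles; "qd": joint speeds; "tau": joint torques, N m; "eef_pos": TCP position; "eef_rot": TCP orientation; "wrist_force": force on the tool from outside, world axes, zero at the start; "ft_torque": the same for the moment, N m; "gripper_width": finger opening in mm; "gripper_force": force on a finger pad.
Only numpy, scipy, OpenCV 4.12 (cv2) and the standard library are available. Lean on these libraries where they do the work, as an engineer would, in place of code of your own. Each camera call takes 0.05 s, during which the arm holds its last target. There are 200 camera calls.

## Task

Three sanding blocks on the desk look exactly alike, but one has coarse paper on its sole and the other two have fine paper. Drag each block some 7 cm across the desk, without lifting it, to feel how hard it rubs; once all three have been dragged, lay the coarse one, the one that resists most, flat in the orange tray. Leave the two fine ones where you dragged them, flat on the desk, and never lift them.

Things in the scene. Friction and masses are not known exactly. Their poses are not given: they have to be found in the camera images.
- block_1: Sanding block, green, two small steel clamps on top, dark sole; 52 (x) x 72 (y) x 40 (z) mm, upright plain sides, 0.76 to 0.94 kg. Origin: centre of its underside, z up, y along its length; its length starts within 20 degrees of left-right. Grip it across its 52 mm width. Exactly one of the three blocks is coarse; it cannot be seen which.
- block_2: Sanding block, looks and measures the same as block_1 (same origin and axes). To keep a block sliding under its own weight takes 1 to 2 N sideways if its sole is fine, 7 to 12 N if coarse; pressing down raises both.
- block_3: Sanding block, looks and measures the same as block_1 (same origin and axes, coarse or fine in the same way).
- tray: Shallow open orange tray, fixed to the desk, on its right-hand part; outside 160 (x) x 140 (y) x 22 (z) mm, walls and floor 4 mm thick, so the floor lies 4 mm above the desk. Origin: centre of its underside.

How it is judged (in metres and radians):
On the way:
1. all three blocks have been dragged at least 4 cm from where they lay, and all lie on the desk (distance of each of block_1, block_2, block_3 from where it was at the start of the episode above 0.04 m and height (world z) of each of block_1, block_2, block_3 below 0.003 m and angle between each of block_1, block_2, block_3's own z axis and vertical below 0.15 rad), for 0.1 s.
At the end, for the whole second after the job is handed in: The coarse block (the one whose sole layer is the thicker one) lies flat (within 6 degrees) on the floor of the tray, wholly inside its walls, at rest; the two fine blocks lie flat on the desk at least 4 cm from where they started, at rest (((z of block_1_c0 in the frame of block_1 above 0.002 m and x of block_1 in the frame of tray between -0.056 and 0.056 m and y of block_1 in the frame of tray between -0.046 and 0.046 m and z of block_1 in the frame of tray below 0.008 m) or (z of block_2_c0 in the frame of block_2 above 0.002 m and x of block_2 in the frame of tray between -0.056 and 0.056 m and y of block_2 in the frame of tray between -0.046 and 0.046 m and z of block_2 in the frame of tray below 0.008 m) or (z of block_3_c0 in the frame of block_3 above 0.002 m and x of block_3 in the frame of tray between -0.056 and 0.056 m and y of block_3 in the frame of tray between -0.046 and 0.046 m and z of block_3 in the frame of tray below 0.008 m)) and (z of block_1_c0 in the frame of block_1 above 0.002 m or (height (world z) of block_1 below 0.003 m and distance of block_1 from where it was at the start of the episode above 0.04 m)) and (z of block_2_c0 in the frame of block_2 above 0.002 m or (height (world z) of block_2 below 0.003 m and distance of block_2 from where it was at the start of the episode above 0.04 m)) and (z of block_3_c0 in the frame of block_3 above 0.002 m or (height (world z) of block_3 below 0.003 m and distance of block_3 from where it was at the start of the episode above 0.04 m)) and angle between each of block_1, block_2, block_3's own z axis and vertical below 0.1 rad and linear speed of each of block_1, block_2, block_3 below 0.02 m/s); the robot touches nothing.
It fails at once if a fine block is lifted more than 15 mm off the desk ((not (z of block_1_c0 in the frame of block_1 above 0.002 m) and height (world z) of block_1 above 0.015 m) or (not (z of block_2_c0 in the frame of block_2 above 0.002 m) and height (world z) of block_2 above 0.015 m) or (not (z of block_3_c0 in the frame of block_3 above 0.002 m) and height (world z) of block_3 above 0.015 m)).
It fails at once if any block is lifted more than 15 mm off the desk before all three have been dragged 4 cm (height (world z) of any of block_1, block_2, block_3 above 0.015 m and distance of any of block_1, block_2, block_3 from where it was at the start of the episode below 0.04 m).
It also fails if it takes over 64 s, if anything falls off the work surface, if the arm or the gripper's body presses on something with over 40 N, if the wrist force passes 120 N, or if a joint passes its speed limit or range.

## Working session

There is one attempt and no reset: what is moved stays moved. The work goes in short steps, Python scripts to look and compute and a tool call to move; the robot and the scene stay as the last step left them, time stands still between calls to the robot, and variables do not carry over. Pictures are saved under pics/ and viewed, at most 10 in all, crops included, and the job is handed in when it is done.

Besides the shell and the picture viewer there is one more tool, called as a command line: name --argument value ..., lists and objects as JSON in quotes. jog_arm: Moves the arm, as the interface text tells. Its arguments: {"type":"object","properties":{"increments":{"type":"array"}},"required":["increments"]}

```bash
mkdir -p pics; cat > h.py <<'E'
import numpy as np, cv2
from plant import bot
def pts(c):
    z=c["z_map"].astype(float); v,u=np.mgrid[:z.shape[0],:z.shape[1]]
    P=np.stack([(u-c["cx"])/c["fx"]*z,(v-c["cy"])/c["fy"]*z,z],-1)
    R=cv2.Rodrigues(np.array(c["rvec"],float))[0]
    return (P-np.array(c["tvec"],float).ravel())@R
E
python3 - <<'E'
from h import *
s=bot.sense(); print({k:np.round(s[k],3).tolist() for k in s})
for n in("top","scene"):
    c=bot.read_camera(n); cv2.imwrite(f"pics/{n}0.png",c["frame"][:,:,::-1]); np.save(n+"0.npy",c,allow_pickle=True)
E
```

```text
{'t': 0.0, 'joints': [66.452, 30.778, -0.253, 88.173, 0.15, 61.151, -4.08], 'qd': [0.013, -0.048, 0.011, 0.025, 0.008, -0.023, 0.051], 'tau': [-0.0, -58.342, 1.048, -25.91, 0.012, 0.01, -0.0], 'eef_pos': [219.466, -611.173, 249.388], 'eef_rot': [[0.941, 0.338, -0.001], [0.338, -0.941, 0.002], [-0.0, -0.002, -1.0]], 'wrist_force': [-0.085, 0.133, 0.479], 'ft_torque': [-0.002, 0.02, 0.01], 'gripper_force': 0.0, 'gripper_width': 84.961}
```

View pics/top0.png

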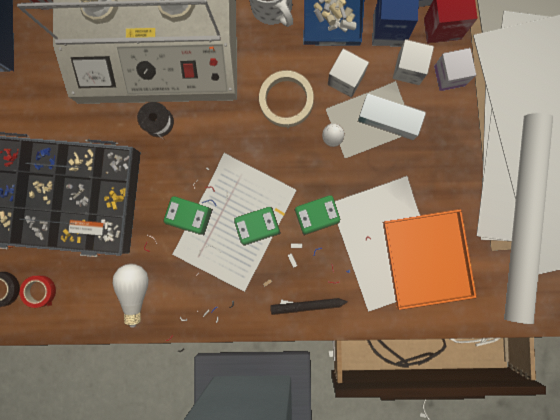

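The top view shows three green blocks at about (188,215), (257,225) and (318,214), and the tray at (430,259). The robot base is at the bottom.

```bash
cat >> h.py <<'E'
def find(c):
    P=pts(c); hsv=cv2.cvtColor(c["frame"],cv2.COLOR_RGB2HSV); out=[]
    ok=c["z_map"]>0
    for name,lo,hi,amin in(("green",(50,110,50),(80,255,255),300),("tray",(6,170,120),(17,255,255),2500)):
        m=cv2.inRange(hsv,lo,hi)*ok.astype(np.uint8)
        if name=="green": m=m*((P[...,2]>33)&(P[...,2]<60)).astype(np.uint8)
        m=cv2.morphologyEx(m,cv2.MORPH_CLOSE,np.ones((7,7)))
        for k in cv2.findContours(m,cv2.RETR_EXTERNAL,cv2.CHAIN_APPROX_NONE)[0]:
            if cv2.contourArea(k)<amin: continue
            zt=40 if name=="green" else 22
            # contour pixels -> rays onto the top plane
            R=cv2.Rodrigues(np.array(c["rvec"],float))[0]; C=-R.T@np.array(c["tvec"],float).ravel()
            k=k[:,0].astype(float); d=np.stack([(k[:,0]-c["cx"])/c["fx"],(k[:,1]-c["cy"])/c["fy"],np.ones(len(k))],-1)@R
            q=(C+d*((zt-C[2])/d[:,2])[:,None])[:,:2]
            (x,y),(w,h),a=cv2.minAreaRect(q.astype(np.float32))
            if w>h: w,h,a=h,w,a-90   # a = angle of short side from world x
            a=(a+90)%180-90
            out.append((name,round(x,1),round(y,1),round(w,1),round(h,1),round(a,1)))
    return sorted(out,key=lambda o:-o[2])
E
python3 - <<'E'
from h import *
for n in("top","scene"):
    c=np.load(n+"0.npy",allow_pickle=True).item(); print(n)
    for o in find(c): print(o)
    if n=="top":
        P=pts(c); print(np.round([P[200,257],P[215,160],P[190,280],P[300,250],P[180,290],P[305,310],P[270,430],P[160,150],P[120,155],P[250,295],P[100,285],P[135,333],P[110,390]],0))
E
```

```text
top
('green', 557.8, 41.1, 48.8, 68.9, -19.1)
('green', 536.6, -83.9, 47.6, 68.6, 17.3)
('green', 553.7, -192.6, 48.8, 69.1, 18.0)
('tray', 469.7, -390.6, 142.5, 160.1, -82.2)
[[ 584.  -82.   -0.]
 [ 560.   97.    2.]
 [ 496. -168.  939.]
 [ 401.  -67.   -2.]
 [ 620. -144.   -1.]
 [ 392. -176.   18.]
 [ 449. -396.    4.]
 [ 664.  117.   -3.]
 [ 739.  107.   -1.]
 [ 491. -151.   -1.]
 [ 771. -138.   -1.]
 [ 694. -223.   41.]
 [ 737. -326.   38.]]
scene
('tray', 461.2, -396.2, 139.3, 184.7, -82.2)
```

View pics/scene0.png

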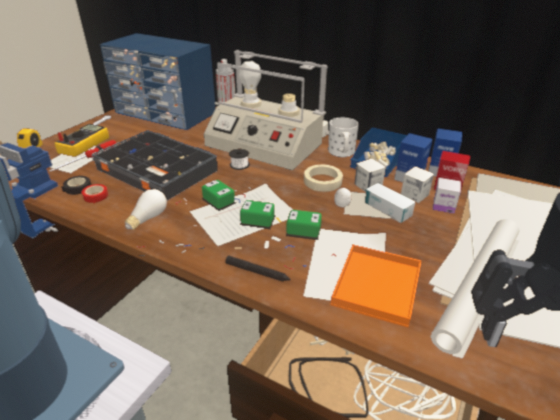

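The scene view confirms this: the blocks at (218,194), (257,213) and (304,223) have free space around them, and the tray is at (380,283). I'll drag each block about 70 mm toward the robot, starting with the one nearest the arm (y≈-193).

```bash
cat >> h.py <<'E'
def go(x,y,z,yaw):
    """scaled shift/roll to put TCP at x,y,z with tool y axis at yaw (world, deg, mod 180)"""
    s=bot.sense(); R=np.array(s["eef_rot"]); p=np.array(s["eef_pos"])
    t=R.T@(np.array([x,y,z])-p)/150
    cur=np.degrees(np.arctan2(R[1,1],R[0,1])); r=-((yaw-cur+90)%180-90)/90
    print("t",round(s["t"],2),"pos",p.round(1),"yaw",cur.round(1),"j7",round(s["joints"][6],1),"F",np.round(s["wrist_force"],2),"w",round(s["gripper_width"],1),"-> shift",t.round(3),"roll",r.round(3))
E
```

jog_arm --increments '[{"gripper": 1, "translation": [0.25, -0.15, 0], "roll": -0.07}, {"gripper": 1, "translation": [0.5, -0.3, 0], "roll": -0.15}, {"gripper": 1, "translation": [0.75, -0.45, 0], "roll": -0.23}, {"gripper": 1, "translation": [1, -0.6, 0], "roll": -0.31}, {"gripper": 1, "translation": [1, -0.6, 0], "roll": -0.39}]'

```text
t: 0.52
eef_pos: [336.6, -469.2, 250.1]
eef_rot: [[0.565, 0.825, 0.003], [0.825, -0.565, 0.004], [0.005, -0.0, -1.0]]
wrist_force: [0.8, 0.3, -0.2]
gripper_width: 85.5
gripper_force: 0.0
```

```bash
python3 -c "
from h import *
go(553.7,-192.6,150,18)"
```

```text
t 0.52 pos [ 336.6 -469.2  250.1] yaw -34.4 j7 11.3 F [ 0.82  0.27 -0.21] w 85.5 -> shift [2.336 0.153 0.679] roll -0.582
```

jog_arm --increments '[{"gripper": 1, "translation": [0.25, 0, 0], "roll": -0.07}, {"gripper": 1, "translation": [0.5, 0, 0.1], "roll": -0.15}, {"gripper": 1, "translation": [0.75, 0, 0.2], "roll": -0.23}, {"gripper": 1, "translation": [1, 0, 0.3], "roll": -0.31}, {"gripper": 1, "translation": [1, 0, 0.3], "roll": -0.39}]'

```text
t: 0.93
eef_pos: [421.1, -344.6, 202.8]
eef_rot: [[-0.011, 1.0, -0.0], [1.0, 0.011, 0.007], [0.007, -0.0, -1.0]]
wrist_force: [0.1, 0.5, 0.5]
gripper_width: 85.8
gripper_force: 0.0
```

```bash
python3 -c "
from h import *
go(553.7,-192.6,120,18)"
```

```text
t 0.93 pos [ 421.1 -344.6  202.8] yaw 0.6 j7 25.8 F [0.13 0.53 0.47] w 85.8 -> shift [1.    0.896 0.559] roll -0.193
```

jog_arm --increments '[{"gripper": 1, "translation": [0.2, 0.18, 0.1], "roll": -0.05}, {"gripper": 1, "translation": [0.4, 0.36, 0.2], "roll": -0.1}, {"gripper": 1, "translation": [0.6, 0.54, 0.3], "roll": -0.15}, {"gripper": 1, "translation": [0.8, 0.72, 0.4], "roll": -0.19}, {"gripper": 1, "translation": [1, 0.9, 0.5], "roll": -0.19}]'

```text
t: 1.35
eef_pos: [549.3, -208.2, 131.7]
eef_rot: [[-0.291, 0.957, -0.001], [0.957, 0.291, 0.0], [0.0, -0.0, -1.0]]
wrist_force: [0.2, -1.6, 1.1]
gripper_width: 85.2
gripper_force: 0.0
```

jog_arm --increments '[{"gripper": 1, "translation": [0, 0, 0], "roll": 0}, {"gripper": 1, "translation": [0, 0, 0], "roll": 0}, {"gripper": 1, "translation": [0, 0, 0], "roll": 0}]'

```text
t: 1.6
eef_pos: [548.1, -209.8, 132.2]
eef_rot: [[-0.288, 0.958, -0.001], [0.958, 0.288, -0.0], [0.0, -0.001, -1.0]]
wrist_force: [-0.3, -0.6, 1.4]
gripper_width: 85.7
gripper_force: 0.0
```

```bash
python3 -c "
from h import *
go(553.7,-192.6,27,18)"
```

```text
t 1.6 pos [ 548.1 -209.8  132.2] yaw 16.8 j7 18.2 F [-0.35 -0.63  1.4 ] w 85.7 -> shift [0.099 0.07  0.702] roll -0.014
```

jog_arm --increments '[{"gripper": 1, "translation": [0.1, 0.07, 0.15], "roll": -0.014}, {"gripper": 1, "translation": [0.1, 0.07, 0.35], "roll": -0.014}, {"gripper": 1, "translation": [0.1, 0.07, 0.5], "roll": -0.014}, {"gripper": 1, "translation": [0.1, 0.07, 0.6], "roll": -0.014}, {"gripper": 1, "translation": [0.1, 0.07, 0.7], "roll": -0.014}]'

```text
t: 2.02
eef_pos: [553.2, -194.3, 26.9]
eef_rot: [[-0.307, 0.952, -0.001], [0.952, 0.307, -0.001], [-0.001, -0.001, -1.0]]
wrist_force: [0.3, -0.4, 0.6]
gripper_width: 85.4
gripper_force: 0.0
```

jog_arm --increments '[{"gripper": 0.2, "translation": [0, 0, 0], "roll": 0}, {"gripper": -0.2, "translation": [0, 0, 0], "roll": 0}, {"gripper": -1, "translation": [0, 0, 0], "roll": 0}, {"gripper": -1, "translation": [0, 0, 0], "roll": 0}, {"gripper": -1, "translation": [0, 0, 0], "roll": 0}]'

```text
t: 2.43
eef_pos: [555.2, -192.9, 29.0]
eef_rot: [[-0.309, 0.951, 0.002], [0.951, 0.309, -0.001], [-0.002, 0.002, -1.0]]
wrist_force: [-1.1, -1.0, 3.5]
gripper_width: 51.0
gripper_force: 66.3
```

jog_arm --increments '[{"gripper": -1, "translation": [0, 0, 0], "roll": 0}, {"gripper": -1, "translation": [0, 0, 0], "roll": 0}, {"gripper": -1, "translation": [0, 0, 0], "roll": 0}]'

```text
t: 2.68
eef_pos: [555.1, -192.9, 29.0]
eef_rot: [[-0.309, 0.951, 0.002], [0.951, 0.309, -0.001], [-0.002, 0.001, -1.0]]
wrist_force: [-1.0, -0.7, 8.0]
gripper_width: 50.9
gripper_force: 66.8
```

```bash
python3 -c "
from h import *
go(483,-200,27,18)"
```

```text
t 2.68 pos [ 555.1 -192.9   29. ] yaw 18.0 j7 13.6 F [-1.03 -0.74  7.99] w 50.9 -> shift [ 0.103 -0.472  0.013] roll -0.0
```

jog_arm --increments '[{"gripper": -1, "translation": [0, -0.03, -0.006], "roll": 0}, {"gripper": -1, "translation": [0, -0.08, -0.006], "roll": 0}, {"gripper": -1, "translation": [0, -0.13, -0.006], "roll": 0}, {"gripper": -1, "translation": [0, -0.18, -0.006], "roll": 0}, {"gripper": -1, "translation": [0, -0.23, -0.006], "roll": 0}]'

```text
t: 3.1
eef_pos: [521.4, -203.1, 29.0]
eef_rot: [[-0.309, 0.951, 0.001], [0.951, 0.309, -0.0], [-0.001, 0.001, -1.0]]
wrist_force: [2.5, 1.7, 1.7]
gripper_width: 51.1
gripper_force: 66.2
```

jog_arm --increments '[{"gripper": -1, "translation": [0, -0.05, 0], "roll": 0}, {"gripper": -1, "translation": [0, -0.1, 0], "roll": 0}, {"gripper": -1, "translation": [0, -0.15, 0], "roll": 0}]'

```text
t: 3.35
eef_pos: [500.1, -210.0, 29.0]
eef_rot: [[-0.309, 0.951, 0.001], [0.951, 0.309, -0.0], [-0.001, 0.001, -1.0]]
wrist_force: [2.9, 0.5, 4.5]
gripper_width: 50.9
gripper_force: 66.3
```

jog_arm --increments '[{"gripper": -1, "translation": [0, -0.04, 0], "roll": 0}, {"gripper": -1, "translation": [0, -0.08, 0], "roll": 0}, {"gripper": -1, "translation": [0, -0.12, 0], "roll": 0}]'

```text
t: 3.6
eef_pos: [483.2, -215.5, 29.0]
eef_rot: [[-0.309, 0.951, 0.001], [0.951, 0.309, -0.0], [-0.001, 0.001, -1.0]]
wrist_force: [2.3, 0.8, 5.8]
gripper_width: 51.1
gripper_force: 66.6
```

jog_arm --increments '[{"gripper": -1, "translation": [0, 0, 0], "roll": 0}, {"gripper": -1, "translation": [0, 0, 0], "roll": 0}, {"gripper": -1, "translation": [0, 0, 0], "roll": 0}]'

```text
t: 3.85
eef_pos: [482.0, -216.1, 29.0]
eef_rot: [[-0.309, 0.951, -0.001], [0.951, 0.309, -0.001], [-0.0, -0.001, -1.0]]
wrist_force: [-1.2, -0.4, 10.8]
gripper_width: 51.1
gripper_force: 67.3
```

This one drags at about 2.7 N, so it's probably fine. On to the middle block.

jog_arm --increments '[{"gripper": 1, "translation": [0, 0, 0], "roll": 0}, {"gripper": 1, "translation": [0, 0, 0], "roll": 0}, {"gripper": 1, "translation": [0, 0, 0], "roll": 0}, {"gripper": 1, "translation": [0, 0, 0], "roll": 0}, {"gripper": 1, "translation": [0, 0, 0], "roll": 0}]'

```text
t: 4.27
eef_pos: [482.4, -215.3, 28.3]
eef_rot: [[-0.309, 0.951, -0.001], [0.951, 0.309, 0.0], [0.001, -0.001, -1.0]]
wrist_force: [-1.0, 0.7, -0.1]
gripper_width: 85.6
gripper_force: 0.0
```

jog_arm --increments '[{"gripper": 1, "translation": [0, 0, -0.1], "roll": 0}, {"gripper": 1, "translation": [0, 0, -0.25], "roll": 0}, {"gripper": 1, "translation": [0, 0, -0.4], "roll": 0}, {"gripper": 1, "translation": [0, 0, -0.6], "roll": 0}, {"gripper": 1, "translation": [0, 0, -0.6], "roll": 0}]'

```text
t: 4.68
eef_pos: [485.8, -216.2, 123.0]
eef_rot: [[-0.309, 0.951, 0.006], [0.951, 0.309, -0.003], [-0.005, 0.005, -1.0]]
wrist_force: [1.5, 0.1, -0.6]
gripper_width: 85.4
gripper_force: 0.0
```

```bash
python3 -c "
from h import *
go(537,-84,117,17.3)"
```

```text
t 4.68 pos [ 485.8 -216.2  123. ] yaw 18.0 j7 20.4 F [ 1.54  0.14 -0.57] w 85.4 -> shift [0.733 0.597 0.04 ] roll 0.008
```

jog_arm --increments '[{"gripper": 1, "translation": [0.15, 0.12, 0], "roll": 0}, {"gripper": 1, "translation": [0.35, 0.3, 0], "roll": 0}, {"gripper": 1, "translation": [0.55, 0.47, 0], "roll": 0}, {"gripper": 1, "translation": [0.73, 0.615, 0], "roll": 0}, {"gripper": 1, "translation": [0.73, 0.615, 0], "roll": 0}]'

```text
t: 5.1
eef_pos: [539.6, -73.3, 119.1]
eef_rot: [[-0.319, 0.948, 0.003], [0.948, 0.319, 0.005], [0.004, 0.005, -1.0]]
wrist_force: [-0.4, 1.2, 0.3]
gripper_width: 85.4
gripper_force: 0.0
```

jog_arm --increments '[{"gripper": 1, "translation": [0, 0, 0], "roll": 0}, {"gripper": 1, "translation": [0, 0, 0], "roll": 0}, {"gripper": 1, "translation": [0, 0, 0], "roll": 0}]'

```text
t: 5.35
eef_pos: [536.1, -84.4, 118.2]
eef_rot: [[-0.307, 0.952, -0.001], [0.952, 0.307, -0.001], [-0.001, -0.002, -1.0]]
wrist_force: [-0.7, -0.4, -0.2]
gripper_width: 85.2
gripper_force: 0.0
```

```bash
python3 -c "
from h import *
go(537.5,-84,27,17.3)"
```

```text
t 5.35 pos [536.1 -84.4 118.2] yaw 17.9 j7 5.0 F [-0.68 -0.41 -0.18] w 85.2 -> shift [0.    0.011 0.608] roll 0.007
```

Same sequence as before: descend, grip, drag.

jog_arm --increments '[{"gripper": 1, "translation": [0, 0.01, 0.15], "roll": 0.007}, {"gripper": 1, "translation": [0, 0.01, 0.3], "roll": 0.007}, {"gripper": 1, "translation": [0, 0.01, 0.45], "roll": 0.007}, {"gripper": 1, "translation": [0, 0.01, 0.55], "roll": 0.007}, {"gripper": 1, "translation": [0, 0.01, 0.605], "roll": 0.007}]'

```text
t: 5.77
eef_pos: [536.6, -84.0, 25.8]
eef_rot: [[-0.296, 0.955, -0.003], [0.955, 0.296, -0.001], [0.0, -0.003, -1.0]]
wrist_force: [-0.5, -0.6, 0.5]
gripper_width: 85.4
gripper_force: 0.0
```

jog_arm --increments '[{"gripper": 0.2, "translation": [0, 0, 0], "roll": 0}, {"gripper": -0.2, "translation": [0, 0, 0], "roll": 0}, {"gripper": -1, "translation": [0, 0, 0], "roll": 0}, {"gripper": -1, "translation": [0, 0, 0], "roll": 0}, {"gripper": -1, "translation": [0, 0, 0], "roll": 0}]'

```text
t: 6.18
eef_pos: [537.9, -83.2, 28.9]
eef_rot: [[-0.298, 0.955, -0.001], [0.955, 0.298, -0.001], [-0.001, -0.001, -1.0]]
wrist_force: [-4.5, -1.0, 6.3]
gripper_width: 51.2
gripper_force: 65.9
```

jog_arm --increments '[{"gripper": -1, "translation": [0, 0, 0], "roll": 0}, {"gripper": -1, "translation": [0, 0, 0], "roll": 0}, {"gripper": -1, "translation": [0, 0, 0], "roll": 0}]'

```text
t: 6.43
eef_pos: [538.0, -83.2, 28.9]
eef_rot: [[-0.298, 0.955, -0.001], [0.955, 0.298, -0.001], [-0.001, -0.001, -1.0]]
wrist_force: [-4.7, -2.2, 6.9]
gripper_width: 50.7
gripper_force: 65.9
```

jog_arm --increments '[{"gripper": -1, "translation": [0, -0.03, -0.006], "roll": 0}, {"gripper": -1, "translation": [0, -0.08, -0.006], "roll": 0}, {"gripper": -1, "translation": [0, -0.13, -0.006], "roll": 0}, {"gripper": -1, "translation": [0, -0.18, -0.006], "roll": 0}, {"gripper": -1, "translation": [0, -0.23, -0.006], "roll": 0}]'

```text
t: 6.85
eef_pos: [505.2, -92.6, 28.9]
eef_rot: [[-0.299, 0.954, 0.001], [0.954, 0.299, 0.0], [-0.0, 0.001, -1.0]]
wrist_force: [1.8, 1.0, -3.2]
gripper_width: 51.2
gripper_force: 64.4
```

jog_arm --increments '[{"gripper": -1, "translation": [0, -0.05, 0], "roll": 0}, {"gripper": -1, "translation": [0, -0.1, 0], "roll": 0}, {"gripper": -1, "translation": [0, -0.15, 0], "roll": 0}]'

```text
t: 7.1
eef_pos: [483.6, -99.4, 28.9]
eef_rot: [[-0.299, 0.954, 0.001], [0.954, 0.299, 0.0], [-0.0, 0.001, -1.0]]
wrist_force: [3.3, 0.3, -3.1]
gripper_width: 51.1
gripper_force: 64.4
```

jog_arm --increments '[{"gripper": -1, "translation": [0, -0.04, 0], "roll": 0}, {"gripper": -1, "translation": [0, -0.08, 0], "roll": 0}, {"gripper": -1, "translation": [0, -0.12, 0], "roll": 0}]'

```text
t: 7.35
eef_pos: [466.6, -104.7, 28.9]
eef_rot: [[-0.299, 0.954, 0.001], [0.954, 0.299, 0.0], [-0.0, 0.001, -1.0]]
wrist_force: [2.2, 1.3, -3.4]
gripper_width: 50.8
gripper_force: 64.6
```

jog_arm --increments '[{"gripper": -1, "translation": [0, 0, 0], "roll": 0}, {"gripper": -1, "translation": [0, 0, 0], "roll": 0}, {"gripper": -1, "translation": [0, 0, 0], "roll": 0}]'

```text
t: 7.6
eef_pos: [465.6, -105.1, 28.8]
eef_rot: [[-0.298, 0.954, -0.002], [0.954, 0.298, -0.001], [-0.0, -0.003, -1.0]]
wrist_force: [-2.9, -0.6, 7.2]
gripper_width: 50.7
gripper_force: 65.9
```

This block is also low, but it was partly unloaded (Fz -3 N), so I'll compare it with the third before deciding.

jog_arm --increments '[{"gripper": 1, "translation": [0, 0, 0], "roll": 0}, {"gripper": 1, "translation": [0, 0, 0], "roll": 0}, {"gripper": 1, "translation": [0, 0, 0], "roll": 0}, {"gripper": 1, "translation": [0, 0, 0], "roll": 0}, {"gripper": 1, "translation": [0, 0, 0], "roll": 0}]'

```text
t: 8.02
eef_pos: [466.8, -104.6, 28.7]
eef_rot: [[-0.299, 0.954, -0.0], [0.954, 0.299, 0.0], [0.0, -0.0, -1.0]]
wrist_force: [-0.2, -1.1, 0.5]
gripper_width: 85.9
gripper_force: 0.0
```

jog_arm --increments '[{"gripper": 1, "translation": [0, 0, -0.1], "roll": 0}, {"gripper": 1, "translation": [0, 0, -0.25], "roll": 0}, {"gripper": 1, "translation": [0, 0, -0.4], "roll": 0}, {"gripper": 1, "translation": [0, 0, -0.6], "roll": 0}, {"gripper": 1, "translation": [0, 0, -0.6], "roll": 0}]'

```text
t: 8.43
eef_pos: [469.7, -105.0, 122.9]
eef_rot: [[-0.299, 0.954, 0.007], [0.954, 0.299, -0.001], [-0.003, 0.006, -1.0]]
wrist_force: [0.7, -0.8, 0.6]
gripper_width: 85.3
gripper_force: 0.0
```

```bash
python3 -c "
from h import *
go(558.5,41,117,-19.1)"
```

```text
t 8.43 pos [ 469.7 -105.   122.9] yaw 17.4 j7 7.0 F [ 0.67 -0.81  0.57] w 85.3 -> shift [0.752 0.856 0.042] roll 0.405
```

jog_arm --increments '[{"gripper": 1, "translation": [0.15, 0.17, 0], "roll": 0.07}, {"gripper": 1, "translation": [0.35, 0.4, 0], "roll": 0.15}, {"gripper": 1, "translation": [0.55, 0.65, 0], "roll": 0.23}, {"gripper": 1, "translation": [0.75, 0.86, 0], "roll": 0.31}, {"gripper": 1, "translation": [0.75, 0.86, 0], "roll": 0.385}]'

```text
t: 8.85
eef_pos: [559.2, 49.1, 119.2]
eef_rot: [[0.296, 0.955, 0.004], [0.955, -0.296, 0.005], [0.006, 0.002, -1.0]]
wrist_force: [0.3, 0.7, 0.1]
gripper_width: 85.2
gripper_force: 0.0
```

jog_arm --increments '[{"gripper": 1, "translation": [0, 0, 0], "roll": 0.02}, {"gripper": 1, "translation": [0, 0, 0], "roll": 0.02}, {"gripper": 1, "translation": [0, 0, 0], "roll": 0.02}, {"gripper": 1, "translation": [0, 0, 0], "roll": 0.02}]'

```text
t: 9.18
eef_pos: [555.8, 40.2, 118.4]
eef_rot: [[0.327, 0.945, -0.001], [0.945, -0.327, -0.001], [-0.001, -0.001, -1.0]]
wrist_force: [0.5, 0.3, 1.3]
gripper_width: 85.5
gripper_force: 0.0
```

```bash
python3 -c "
from h import *
go(558.5,41,27,-19.1)"
```

```text
t 9.18 pos [555.8  40.2 118.4] yaw -19.1 j7 -39.2 F [0.53 0.26 1.33] w 85.5 -> shift [0.011 0.016 0.61 ] roll 0.0
```

jog_arm --increments '[{"gripper": 1, "translation": [0.01, 0.015, 0.15], "roll": 0}, {"gripper": 1, "translation": [0.01, 0.015, 0.3], "roll": 0}, {"gripper": 1, "translation": [0.01, 0.015, 0.45], "roll": 0}, {"gripper": 1, "translation": [0.01, 0.015, 0.55], "roll": 0}, {"gripper": 1, "translation": [0.01, 0.015, 0.605], "roll": 0}]'

```text
t: 9.6
eef_pos: [557.3, 40.7, 26.0]
eef_rot: [[0.327, 0.945, -0.003], [0.945, -0.327, -0.001], [-0.002, -0.003, -1.0]]
wrist_force: [0.3, -0.4, 0.2]
gripper_width: 85.1
gripper_force: 0.0
```

jog_arm --increments '[{"gripper": 0.2, "translation": [0, 0, 0], "roll": 0}, {"gripper": -0.2, "translation": [0, 0, 0], "roll": 0}, {"gripper": -1, "translation": [0, 0, 0], "roll": 0}, {"gripper": -1, "translation": [0, 0, 0], "roll": 0}, {"gripper": -1, "translation": [0, 0, 0], "roll": 0}]'

```text
t: 10.02
eef_pos: [559.6, 41.9, 29.2]
eef_rot: [[0.327, 0.945, 0.002], [0.945, -0.327, 0.0], [0.001, 0.001, -1.0]]
wrist_force: [-1.2, -0.2, 6.2]
gripper_width: 51.1
gripper_force: 65.6
```

jog_arm --increments '[{"gripper": -1, "translation": [0, 0, 0], "roll": 0}, {"gripper": -1, "translation": [0, 0, 0], "roll": 0}, {"gripper": -1, "translation": [0, 0, 0], "roll": 0}]'

```text
t: 10.27
eef_pos: [559.6, 41.9, 29.2]
eef_rot: [[0.327, 0.945, 0.002], [0.945, -0.327, -0.0], [0.0, 0.001, -1.0]]
wrist_force: [-1.1, -0.7, 6.9]
gripper_width: 51.0
gripper_force: 65.7
```

jog_arm --increments '[{"gripper": -1, "translation": [0, -0.03, -0.006], "roll": 0}, {"gripper": -1, "translation": [0, -0.08, -0.006], "roll": 0}, {"gripper": -1, "translation": [0, -0.13, -0.006], "roll": 0}, {"gripper": -1, "translation": [0, -0.18, -0.006], "roll": 0}, {"gripper": -1, "translation": [0, -0.23, -0.006], "roll": 0}]'

```text
t: 10.68
eef_pos: [525.9, 53.6, 29.2]
eef_rot: [[0.326, 0.945, 0.001], [0.945, -0.326, 0.0], [0.0, 0.001, -1.0]]
wrist_force: [1.7, 0.1, -0.5]
gripper_width: 51.1
gripper_force: 65.1
```

jog_arm --increments '[{"gripper": -1, "translation": [0, -0.05, 0], "roll": 0}, {"gripper": -1, "translation": [0, -0.1, 0], "roll": 0}, {"gripper": -1, "translation": [0, -0.15, 0], "roll": 0}]'

```text
t: 10.93
eef_pos: [504.7, 60.9, 29.2]
eef_rot: [[0.327, 0.945, 0.001], [0.945, -0.327, 0.0], [0.0, 0.001, -1.0]]
wrist_force: [2.9, -0.2, 1.7]
gripper_width: 50.8
gripper_force: 65.2
```

jog_arm --increments '[{"gripper": -1, "translation": [0, -0.04, 0], "roll": 0}, {"gripper": -1, "translation": [0, -0.08, 0], "roll": 0}, {"gripper": -1, "translation": [0, -0.12, 0], "roll": 0}]'

```text
t: 11.18
eef_pos: [488.0, 66.7, 29.2]
eef_rot: [[0.327, 0.945, 0.001], [0.945, -0.327, 0.0], [0.0, 0.001, -1.0]]
wrist_force: [3.3, -1.4, 3.2]
gripper_width: 51.0
gripper_force: 65.6
```

jog_arm --increments '[{"gripper": -1, "translation": [0, 0, 0], "roll": 0}, {"gripper": -1, "translation": [0, 0, 0], "roll": 0}, {"gripper": -1, "translation": [0, 0, 0], "roll": 0}]'

```text
t: 11.43
eef_pos: [486.9, 67.1, 29.2]
eef_rot: [[0.326, 0.945, -0.001], [0.945, -0.326, 0.0], [-0.0, -0.001, -1.0]]
wrist_force: [-2.4, 1.2, 9.5]
gripper_width: 51.0
gripper_force: 66.3
```

The forces are confounded by the grip's vertical load, so I'll re-test with the block loose between the jaws. That way only its own weight acts.

jog_arm --increments '[{"gripper": 0.4, "translation": [0, 0, 0], "roll": 0}, {"gripper": 0.4, "translation": [0, 0, 0], "roll": 0}, {"gripper": 0.4, "translation": [0, 0, 0], "roll": 0}, {"gripper": 0.4, "translation": [0, 0, 0], "roll": 0}, {"gripper": 0.4, "translation": [0, 0, 0], "roll": 0}]'

```text
t: 11.85
eef_pos: [487.6, 66.4, 28.7]
eef_rot: [[0.327, 0.945, -0.001], [0.945, -0.327, -0.0], [-0.0, -0.001, -1.0]]
wrist_force: [-0.8, 0.3, 0.2]
gripper_width: 59.6
gripper_force: 0.0
```

jog_arm --increments '[{"gripper": 0.4, "translation": [0, -0.02, 0], "roll": 0}, {"gripper": 0.4, "translation": [0, -0.04, 0], "roll": 0}, {"gripper": 0.4, "translation": [0, -0.06, 0], "roll": 0}, {"gripper": 0.4, "translation": [0, -0.08, 0], "roll": 0}, {"gripper": 0.4, "translation": [0, -0.1, 0], "roll": 0}]'

```text
t: 12.27
eef_pos: [473.8, 71.4, 29.0]
eef_rot: [[0.327, 0.945, 0.0], [0.945, -0.327, 0.0], [0.0, 0.0, -1.0]]
wrist_force: [2.3, -0.4, -0.8]
gripper_width: 59.7
gripper_force: 1.0
```

jog_arm --increments '[{"gripper": 0.4, "translation": [0, -0.02, 0], "roll": 0}, {"gripper": 0.4, "translation": [0, -0.04, 0], "roll": 0}]'

```text
t: 12.43
eef_pos: [468.0, 73.4, 28.9]
eef_rot: [[0.327, 0.945, 0.0], [0.945, -0.327, 0.0], [0.0, 0.0, -1.0]]
wrist_force: [2.2, -0.7, -2.1]
gripper_width: 60.1
gripper_force: 1.0
```

jog_arm --increments '[{"gripper": 0.4, "translation": [0, -0.02, 0], "roll": 0}, {"gripper": 0.4, "translation": [0, -0.04, 0], "roll": 0}]'

```text
t: 12.6
eef_pos: [462.8, 74.9, 29.0]
eef_rot: [[0.327, 0.945, 0.001], [0.945, -0.327, -0.0], [0.0, 0.001, -1.0]]
wrist_force: [7.8, -6.8, -3.3]
gripper_width: 59.9
gripper_force: 5.1
```

A's loose drag takes about 1–2 N, so it's fine. The last reading jumped, which means something was touched (maybe the bulb). I'll back off, lift and look.

jog_arm --increments '[{"gripper": 0.4, "translation": [0, 0.02, 0], "roll": 0}, {"gripper": 1, "translation": [0, 0.02, 0], "roll": 0}, {"gripper": 1, "translation": [0, 0.02, 0], "roll": 0}, {"gripper": 1, "translation": [0, 0.02, 0], "roll": 0}, {"gripper": 1, "translation": [0, 0.02, 0], "roll": 0}]'

```text
t: 13.02
eef_pos: [464.9, 74.5, 28.8]
eef_rot: [[0.326, 0.945, -0.001], [0.945, -0.326, 0.0], [-0.0, -0.001, -1.0]]
wrist_force: [-0.2, -0.4, 0.7]
gripper_width: 85.3
gripper_force: 0.0
```

jog_arm --increments '[{"gripper": 1, "translation": [0, 0, -0.15], "roll": 0}, {"gripper": 1, "translation": [0, 0, -0.3], "roll": 0}, {"gripper": 1, "translation": [0, 0, -0.45], "roll": 0}, {"gripper": 1, "translation": [0, 0, -0.6], "roll": 0}, {"gripper": 1, "translation": [0, 0, -0.6], "roll": 0}]'

```text
t: 13.43
eef_pos: [467.5, 74.9, 122.3]
eef_rot: [[0.327, 0.945, 0.006], [0.945, -0.327, 0.001], [0.003, 0.005, -1.0]]
wrist_force: [0.2, 0.4, 0.2]
gripper_width: 85.2
gripper_force: 0.0
```

jog_arm --increments '[{"gripper": 1, "translation": [0, 0.25, -0.2], "roll": -0.07}, {"gripper": 1, "translation": [0, 0.5, -0.4], "roll": -0.15}, {"gripper": 1, "translation": [0, 0.75, -0.5], "roll": -0.23}, {"gripper": 1, "translation": [0, 0.9, -0.5], "roll": -0.31}, {"gripper": 1, "translation": [0, 0.9, -0.5], "roll": -0.385}]'

```text
t: 13.85
eef_pos: [599.3, 26.6, 195.6]
eef_rot: [[-0.269, 0.963, 0.008], [0.963, 0.269, -0.001], [-0.003, 0.007, -1.0]]
wrist_force: [0.2, -0.3, 0.3]
gripper_width: 85.3
gripper_force: 0.0
```

```bash
python3 - <<'E'
from h import *
for n in("top","scene"):
    c=bot.read_camera(n); cv2.imwrite(f"pics/{n}1.png",c["frame"][:,:,::-1])
    if n=="top":
        for o in find(c): print(o)
go(466,-104.7,120,17.5)
E
```

```text
('green', 467.3, 72.4, 49.8, 69.9, -20.2)
('green', 465.8, -105.1, 47.7, 69.4, 17.3)
('green', 481.8, -214.5, 48.7, 67.9, 17.3)
('tray', 469.8, -390.6, 142.5, 159.8, -82.2)
t 13.95 pos [593.3  29.4 193.1] yaw 15.5 j7 -4.6 F [-0.63 -0.2  -0.63] w 85.2 -> shift [-0.634 -1.057  0.487] roll -0.022
```

View pics/top1.png

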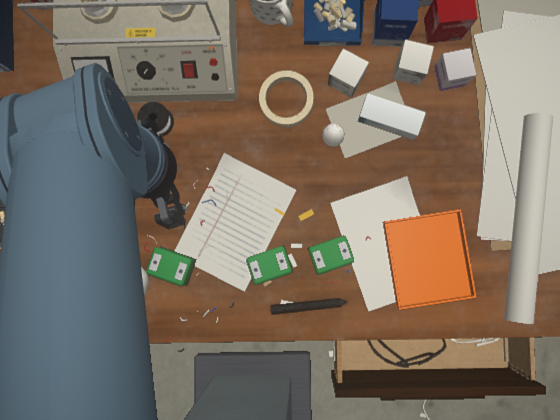

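The top view shows all three blocks flat on the desk: (171,266), (270,265) and (331,254). Block A sits against the bulb at (145,285), which explains the jump. Next is the loose re-test of the middle block, pushing away from the robot.

jog_arm --increments '[{"gripper": 1, "translation": [-0.1, -0.2, 0], "roll": 0}, {"gripper": 1, "translation": [-0.25, -0.45, 0], "roll": 0}, {"gripper": 1, "translation": [-0.4, -0.7, 0.15], "roll": -0.02}, {"gripper": 1, "translation": [-0.55, -0.9, 0.3], "roll": -0.02}, {"gripper": 1, "translation": [-0.63, -1, 0.48], "roll": -0.02}]'

```text
t: 14.37
eef_pos: [472.1, -101.5, 123.7]
eef_rot: [[-0.295, 0.956, 0.001], [0.956, 0.295, -0.001], [-0.001, 0.0, -1.0]]
wrist_force: [1.7, -0.8, -1.0]
gripper_width: 85.7
gripper_force: 0.0
```

jog_arm --increments '[{"gripper": 1, "translation": [0, -0.05, 0], "roll": 0}, {"gripper": 1, "translation": [0, -0.05, 0], "roll": 0}, {"gripper": 1, "translation": [0, -0.05, 0], "roll": 0}, {"gripper": 1, "translation": [0, -0.05, 0], "roll": 0}]'

```text
t: 14.7
eef_pos: [468.9, -100.6, 124.3]
eef_rot: [[-0.3, 0.954, 0.002], [0.954, 0.3, 0.001], [-0.0, 0.002, -1.0]]
wrist_force: [-0.5, 0.6, 0.9]
gripper_width: 85.2
gripper_force: 0.0
```

```bash
python3 -c "
from h import *
go(466.3,-104.7,28,17.3)"
```

```text
t 14.7 pos [ 468.9 -100.6  124.3] yaw 17.4 j7 8.4 F [-0.55  0.6   0.88] w 85.2 -> shift [-0.021 -0.026  0.642] roll 0.002
```

jog_arm --increments '[{"gripper": 1, "translation": [-0.02, -0.025, 0.15], "roll": 0}, {"gripper": 1, "translation": [-0.02, -0.025, 0.3], "roll": 0}, {"gripper": 1, "translation": [-0.02, -0.025, 0.45], "roll": 0}, {"gripper": 1, "translation": [-0.02, -0.025, 0.57], "roll": 0}, {"gripper": 0.4, "translation": [-0.02, -0.025, 0.64], "roll": 0}]'

```text
t: 15.12
eef_pos: [465.7, -104.6, 26.5]
eef_rot: [[-0.3, 0.954, 0.0], [0.954, 0.3, 0.001], [0.001, 0.001, -1.0]]
wrist_force: [-0.3, 0.0, 0.2]
gripper_width: 75.5
gripper_force: 0.0
```

jog_arm --increments '[{"gripper": 0.4, "translation": [0, 0, 0], "roll": 0}, {"gripper": 0.4, "translation": [0, 0, 0], "roll": 0}, {"gripper": 0.4, "translation": [0, 0, 0], "roll": 0}, {"gripper": 0.4, "translation": [0, 0, 0], "roll": 0}]'

```text
t: 15.45
eef_pos: [465.9, -106.2, 28.6]
eef_rot: [[-0.299, 0.954, 0.002], [0.954, 0.299, -0.0], [-0.001, 0.002, -1.0]]
wrist_force: [-0.1, 0.2, 0.5]
gripper_width: 59.5
gripper_force: 0.0
```

jog_arm --increments '[{"gripper": 0.4, "translation": [0, 0.02, 0], "roll": 0}, {"gripper": 0.4, "translation": [0, 0.04, 0], "roll": 0}, {"gripper": 0.4, "translation": [0, 0.06, 0], "roll": 0}, {"gripper": 0.4, "translation": [0, 0.08, 0], "roll": 0}]'

```text
t: 15.78
eef_pos: [471.3, -104.5, 27.0]
eef_rot: [[-0.297, 0.955, -0.01], [0.955, 0.297, -0.003], [0.0, -0.011, -1.0]]
wrist_force: [-11.4, -3.9, 9.2]
gripper_width: 60.0
gripper_force: 6.1
```

jog_arm --increments '[{"gripper": 0.4, "translation": [0, 0.02, 0], "roll": 0}, {"gripper": 0.4, "translation": [0, 0.04, 0], "roll": 0}]'

```text
t: 15.95
eef_pos: [476.4, -102.8, 26.9]
eef_rot: [[-0.297, 0.955, -0.012], [0.955, 0.297, -0.003], [0.001, -0.012, -1.0]]
wrist_force: [-14.0, -4.3, 11.6]
gripper_width: 60.2
gripper_force: 7.1
```

jog_arm --increments '[{"gripper": 0.4, "translation": [0, 0.02, 0], "roll": 0}]'

```text
t: 16.03
eef_pos: [479.2, -102.0, 26.9]
eef_rot: [[-0.297, 0.955, -0.012], [0.955, 0.297, -0.003], [0.001, -0.012, -1.0]]
wrist_force: [-11.5, -4.5, 10.1]
gripper_width: 60.0
gripper_force: 6.7
```

The middle block needs about 12 N loose, so it's the coarse one. I'll grip it and carry it to the tray.

jog_arm --increments '[{"gripper": -1, "translation": [0, 0, 0], "roll": 0}, {"gripper": -1, "translation": [0, 0, 0], "roll": 0}, {"gripper": -1, "translation": [0, 0, 0], "roll": 0}, {"gripper": -1, "translation": [0, 0, 0], "roll": 0}, {"gripper": -1, "translation": [0, 0, 0], "roll": 0}]'

```text
t: 16.45
eef_pos: [480.2, -101.6, 27.2]
eef_rot: [[-0.297, 0.955, -0.009], [0.955, 0.297, -0.003], [0.0, -0.01, -1.0]]
wrist_force: [-11.0, -2.5, 9.4]
gripper_width: 51.3
gripper_force: 61.7
```

jog_arm --increments '[{"gripper": -1, "translation": [0, 0, -0.1], "roll": 0}, {"gripper": -1, "translation": [0, 0, -0.25], "roll": 0}, {"gripper": -1, "translation": [0, 0, -0.4], "roll": 0}, {"gripper": -1, "translation": [0, 0, -0.55], "roll": 0}, {"gripper": -1, "translation": [0, 0, -0.7], "roll": 0}]'

```text
t: 16.87
eef_pos: [483.9, -99.8, 132.9]
eef_rot: [[-0.299, 0.954, -0.002], [0.954, 0.299, 0.001], [0.001, -0.002, -1.0]]
wrist_force: [0.6, 0.2, -7.4]
gripper_width: 51.0
gripper_force: 67.8
```

jog_arm --increments '[{"gripper": -1, "translation": [0, 0, 0], "roll": 0}, {"gripper": -1, "translation": [0, 0, 0], "roll": 0}]'

```text
t: 17.03
eef_pos: [485.1, -100.2, 132.5]
eef_rot: [[-0.298, 0.954, 0.001], [0.954, 0.298, -0.0], [-0.001, 0.001, -1.0]]
wrist_force: [-0.1, -0.5, -8.4]
gripper_width: 50.9
gripper_force: 68.1
```

```bash
python3 -c "
from h import *
go(470,-390.5,130,7.8)"
```

```text
t 17.03 pos [ 485.1 -100.2  132.5] yaw 17.4 j7 8.4 F [-0.07 -0.47 -8.4 ] w 50.9 -> shift [-1.817 -0.674  0.018] roll 0.106
```

jog_arm --increments '[{"gripper": -1, "translation": [-0.15, -0.05, 0], "roll": 0}, {"gripper": -1, "translation": [-0.35, -0.12, 0], "roll": 0}, {"gripper": -1, "translation": [-0.55, -0.2, 0], "roll": 0}, {"gripper": -1, "translation": [-0.75, -0.28, 0], "roll": 0}, {"gripper": -1, "translation": [-0.95, -0.35, 0], "roll": 0}]'

```text
t: 17.45
eef_pos: [475.1, -252.6, 129.8]
eef_rot: [[-0.299, 0.954, -0.004], [0.954, 0.299, 0.002], [0.003, -0.004, -1.0]]
wrist_force: [0.9, 0.6, -7.4]
gripper_width: 50.8
gripper_force: 68.0
```

jog_arm --increments '[{"gripper": -1, "translation": [-0.2, -0.08, 0], "roll": 0.02}, {"gripper": -1, "translation": [-0.4, -0.15, 0], "roll": 0.04}, {"gripper": -1, "translation": [-0.6, -0.22, 0], "roll": 0.07}, {"gripper": -1, "translation": [-0.76, -0.28, 0], "roll": 0.1}, {"gripper": -1, "translation": [-0.87, -0.32, 0], "roll": 0.106}]'

```text
t: 17.87
eef_pos: [467.8, -393.5, 129.3]
eef_rot: [[-0.131, 0.991, -0.004], [0.991, 0.131, 0.0], [0.001, -0.004, -1.0]]
wrist_force: [0.4, -0.6, -7.3]
gripper_width: 51.3
gripper_force: 68.0
```

jog_arm --increments '[{"gripper": -1, "translation": [0, 0, 0], "roll": 0}, {"gripper": -1, "translation": [0, 0, 0], "roll": 0}, {"gripper": -1, "translation": [0, 0, 0], "roll": 0}, {"gripper": -1, "translation": [0, 0, 0], "roll": 0}]'

```text
t: 18.2
eef_pos: [470.2, -388.5, 131.0]
eef_rot: [[-0.138, 0.99, -0.002], [0.99, 0.138, 0.002], [0.003, -0.001, -1.0]]
wrist_force: [0.9, -0.2, -8.0]
gripper_width: 51.0
gripper_force: 68.0
```

```bash
python3 -c "
from h import *
go(470,-390.5,33,7.8)"
```

```text
t 18.2 pos [ 470.2 -388.5  131. ] yaw 8.0 j7 31.2 F [ 0.94 -0.17 -8.03] w 51.0 -> shift [-0.014 -0.002  0.653] roll 0.002
```

Lower to z≈33, settle, then lower the last millimetre or two.

jog_arm --increments '[{"gripper": -1, "translation": [-0.01, 0, 0.15], "roll": 0}, {"gripper": -1, "translation": [-0.01, 0, 0.3], "roll": 0}, {"gripper": -1, "translation": [-0.01, 0, 0.45], "roll": 0}, {"gripper": -1, "translation": [-0.01, 0, 0.57], "roll": 0}, {"gripper": -1, "translation": [-0.01, 0, 0.645], "roll": 0}]'

```text
t: 18.62
eef_pos: [469.8, -390.0, 33.2]
eef_rot: [[-0.138, 0.99, -0.003], [0.99, 0.138, 0.002], [0.003, -0.002, -1.0]]
wrist_force: [-0.2, 0.3, -8.1]
gripper_width: 50.9
gripper_force: 67.7
```

jog_arm --increments '[{"gripper": -1, "translation": [0, 0, 0], "roll": 0}, {"gripper": -1, "translation": [0, 0, 0.005], "roll": 0}, {"gripper": -1, "translation": [0, 0, 0.01], "roll": 0}, {"gripper": -1, "translation": [0, 0, 0.01], "roll": 0}]'

```text
t: 18.95
eef_pos: [471.6, -392.5, 35.5]
eef_rot: [[-0.137, 0.991, 0.002], [0.991, 0.137, -0.001], [-0.002, 0.002, -1.0]]
wrist_force: [0.9, -0.6, -7.0]
gripper_width: 50.8
gripper_force: 67.8
```

jog_arm --increments '[{"gripper": -1, "translation": [0, 0, 0.008], "roll": 0}, {"gripper": -1, "translation": [0, 0, 0.016], "roll": 0}, {"gripper": -1, "translation": [0, 0, 0.024], "roll": 0}, {"gripper": -1, "translation": [0, 0, 0.028], "roll": 0}, {"gripper": -1, "translation": [0, 0, 0.028], "roll": 0}]'

```text
t: 19.37
eef_pos: [471.0, -392.4, 31.4]
eef_rot: [[-0.136, 0.991, 0.0], [0.991, 0.136, -0.001], [-0.001, 0.0, -1.0]]
wrist_force: [-2.4, 3.1, 3.7]
gripper_width: 51.1
gripper_force: 69.2
```

jog_arm --increments '[{"gripper": -1, "translation": [0, 0, 0], "roll": 0}, {"gripper": -1, "translation": [0, 0, 0], "roll": 0}]'

```text
t: 19.53
eef_pos: [471.0, -392.4, 31.4]
eef_rot: [[-0.136, 0.991, 0.0], [0.991, 0.136, -0.001], [-0.001, 0.0, -1.0]]
wrist_force: [-2.4, 1.8, 5.5]
gripper_width: 51.1
gripper_force: 69.3
```

It's down on the floor of the tray, so release and lift.

jog_arm --increments '[{"gripper": 1, "translation": [0, 0, 0], "roll": 0}, {"gripper": 1, "translation": [0, 0, 0], "roll": 0}, {"gripper": 1, "translation": [0, 0, 0], "roll": 0}, {"gripper": 1, "translation": [0, 0, 0], "roll": 0}, {"gripper": 1, "translation": [0, 0, 0], "roll": 0}]'

```text
t: 19.95
eef_pos: [470.9, -392.2, 30.1]
eef_rot: [[-0.136, 0.991, 0.001], [0.991, 0.136, -0.0], [-0.0, 0.0, -1.0]]
wrist_force: [-0.7, -0.1, 0.2]
gripper_width: 85.6
gripper_force: 0.0
```

jog_arm --increments '[{"gripper": 1, "translation": [0, 0, -0.15], "roll": 0}, {"gripper": 1, "translation": [0, 0, -0.3], "roll": 0}, {"gripper": 1, "translation": [0, 0, -0.5], "roll": 0}, {"gripper": 1, "translation": [0, 0, -0.7], "roll": 0}, {"gripper": 1, "translation": [0, 0, -0.9], "roll": 0}]'

```text
t: 20.37
eef_pos: [470.5, -391.8, 166.2]
eef_rot: [[-0.137, 0.991, -0.0], [0.991, 0.137, 0.0], [0.0, -0.0, -1.0]]
wrist_force: [-0.3, -0.4, 0.2]
gripper_width: 85.5
gripper_force: 0.0
```

jog_arm --increments '[{"gripper": 1, "translation": [-0.2, 0.2, 0], "roll": 0}, {"gripper": 1, "translation": [-0.4, 0.4, 0], "roll": 0}, {"gripper": 1, "translation": [-0.6, 0.6, 0], "roll": 0}, {"gripper": 1, "translation": [-0.8, 0.8, 0], "roll": 0}, {"gripper": 1, "translation": [-1, 0.9, 0], "roll": 0}]'

```text
t: 20.78
eef_pos: [628.5, -520.8, 165.1]
eef_rot: [[-0.139, 0.99, 0.002], [0.99, 0.139, 0.001], [0.001, 0.002, -1.0]]
wrist_force: [1.1, -0.5, 0.2]
gripper_width: 85.6
gripper_force: 0.0
```

jog_arm --increments '[{"gripper": 1, "translation": [0, 0, 0], "roll": 0}, {"gripper": 1, "translation": [0, 0, 0], "roll": 0}, {"gripper": 1, "translation": [0, 0, 0], "roll": 0}, {"gripper": 1, "translation": [0, 0, 0], "roll": 0}]'

```text
t: 21.12
eef_pos: [624.4, -521.2, 165.3]
eef_rot: [[-0.137, 0.991, -0.001], [0.991, 0.137, 0.001], [0.001, -0.0, -1.0]]
wrist_force: [-0.1, 0.6, 1.7]
gripper_width: 85.4
gripper_force: 0.0
```

```bash
python3 - <<'E'
from h import *
s=bot.read_camera("scene"); cv2.imwrite("pics/scene2.png",s["frame"][:,:,::-1])
c=bot.read_camera("top"); cv2.imwrite("pics/top2.png",c["frame"][:,:,::-1])
for o in find(c): print(o)
E
```

```text
('green', 467.7, 72.1, 49.5, 69.8, -20.8)
('green', 481.8, -214.4, 48.7, 67.8, 17.3)
('green', 471.3, -390.7, 49.3, 68.1, 7.6)
('tray', 470.0, -390.8, 142.3, 159.9, -82.4)
```

View pics/top2.png

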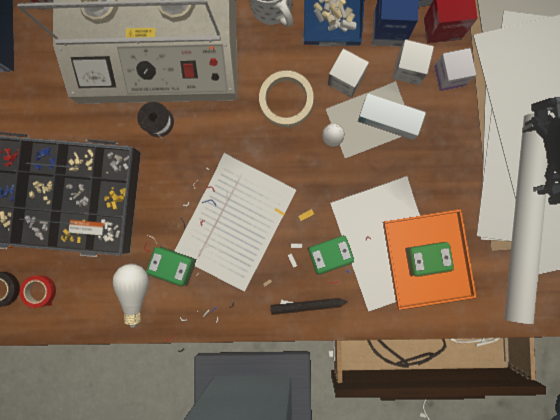

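View pics/scene2.png

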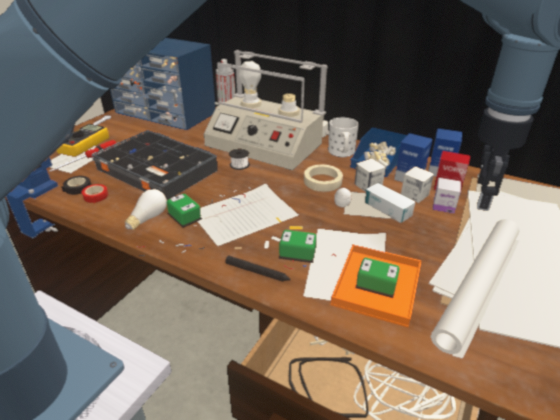

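The coarse block lies flat in the middle of the tray, at (431,258) in the top view. The two fine ones lie flat on the desk at (171,266) and (331,254), and the arm is clear of everything.

```bash
python3 -c "
from plant import bot
print(bot.sign_off())"
```

```text
the job is handed in; nothing more can be done
None
```

The middle block, which took about 12 N to push against 2–3 N for the other two, now lies flat in the orange tray; both fine blocks are flat on the desk 7 to 10 cm from where they started, never lifted, one touching the light bulb it bumped, and I handed the job in at about 21 s (no verdict came back).

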